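# Close a card wallet over its glass plate

### The job

Pack away the clear glass plate in its card wallet, using fingertips only and without gripping or lifting anything: gently push the plate's projecting end in along its channel until it meets the stop, fold the cover over it and tuck the edge of the cover's tab beneath the front lip. The cover springs up unless the lip holds it, so it must end lying flat with the tab held under the lip; leave the pot, vial, cap and tweezers where they are.

Things in the scene. Friction and masses are not known exactly. Their poses are not given: they have to be found in the camera images.
- wallet: Shallow grey card wallet, 116 (x) by 92 (y) mm, fixed. Origin: centre of underside; x from front lip to rear hinge, y left, z up. Channel for the plate along y from x = -7 to 47 mm: floor 3 mm high, rails 10 mm, open at the right (-y), closed at the left by a stop with inner face at y = 41 mm. In front a level ledge, 10 mm high, to the front wall at x = -51 mm, under the lip.
- cover (a joint): Angle of the cover panel about its hinge at the wallet's rear: 0 lies flat over the channel, 1.57 upright, more leans back; limits 0 and 2.7, starts 2.05 to 2.3. Panel: card 92 mm wide, 55 mm from hinge to crease, 2 mm thick. The hinge is light (under 0.05 N m) and springy: let go near flat and not tucked, the cover rises again.
- tab (a joint): Bend of the tuck tab at the crease: 0 in line with the panel, grows as its edge bends inward (down when the cover is closed); limits 0 and 1.6. Starts 1.13 to 1.48: so bent, the edge lands on the ledge behind the lip as the cover comes over; pressing the crease down then straightens the tab and drives its edge under the lip. The crease keeps its bend by friction (0.02 N m).
- cover_hinge (a point): Middle of the cover's hinge axis (along y), at x = 51, z = 11.7 mm in the wallet. Turns with the cover: its z is the panel's outward normal, its -x points from hinge to crease.
- crease (a point): Middle of the crease between cover panel and tab, at half the card's thickness, 55 mm from the hinge. Its -x points along the tab to its edge. The tab is 84 mm wide (70 mm at its edge), 2 mm thick.
- tab_edge (a point): Middle of the tab's free edge, 45 mm from the crease, at half the card's thickness. Straight and flat, it reaches 10 mm under the lip.
- lip_edge (a point): Middle of the lip's inner (rear) edge at its underside: x = -39, z = 15.5 mm in the wallet, same axes. The lip is 88 mm wide, 2.5 mm thick (top 18 mm high) and runs forward from here to x = -57 mm. The slot between ledge and lip is 5.5 mm high and 12 mm deep.
- glass: Clear glass plate, 50 (x) x 85 (y) x 6 mm, about 60 g, loose, lying on the channel's floor. Origin: centre of its underside, axes as the wallet's. At the start its right end (-y) projects 14 to 31 mm beyond the wallet's right side; home against the stop its origin is at y = -1.5 mm in the wallet's frame (right end 2 mm inside the wallet's edge).
- cream_pot: Bystander: open white pot of pins, 46 mm across, 41 mm high, loose. Origin: centre of the underside. To the right of it stands the fixed stereo microscope, over 0.4 m high, at about x = 0.44 to 0.78, y = -0.14 to -0.42 m in the world; the lamp's head and neck hang 0.12 to 0.25 m high beyond x = 0.65 m, right of y = 0.09 m: keep the arm clear of both.
- vial: Bystander: screw-cap specimen vial, 34 mm across, 60 mm high, loose. Origin: centre of the underside.
- cap: Bystander: white screw cap, 33 mm across, 13 mm high, loose. Origin: centre of the underside.
- tweezers: Bystander: steel tweezers lying on their side, 101 x 14 x 9 mm, loose, long along their x. Origin: centre of the underside.
There are look-alikes about, which are no part of the job. Of the things that look like the glass, the larger one is meant.

How it is judged (in metres and radians):
On the way, in this order (a step that is already met when the one before it is completed fails the run):
1. the cover is folded over, the tab's edge down behind the lip, not yet under it (value of joint cover below 1 rad and z of tab_edge in the frame of wallet below 0.0155 m and x of tab_edge in the frame of lip_edge above 0 m).
2. the tab's edge is beneath the lip and the cover lies flat (value of joint cover below 0.1 rad and x of tab_edge in the frame of lip_edge below -0.005 m and z of tab_edge in the frame of wallet below 0.0155 m), for 0.2 s.
At the end, for the whole second after the job is handed in: The cover lies flat (joint under 0.10 rad) with the tab in line (bend under 0.20 rad), its edge at least 5 mm under the lip and held there with nothing touching it; the glass plate lies flat in its channel within 4 mm of the stop (all of step 2 and value of joint tab below 0.2 rad and velocity of joint cover below 0.05 rad/s and y of glass in the frame of wallet above -0.0055 m and z of glass in the frame of wallet below 0.005 m and linear speed of glass below 0.02 m/s).
It fails at once if the glass plate is lifted out of its channel or tipped (z of glass in the frame of wallet above 0.01 m or angle between glass's own z axis and vertical above 0.12 rad).
It fails at once if the glass plate is gripped between the fingers or pushed hard (over 25 N) (contact force between the fingers and glass above 25 N).
It fails at once if the cover or its tab is gripped between the fingers or pressed hard (over 35 N) (contact force between the fingers and cover above 35 N).
It fails at once if the pot, vial, cap or tweezers are moved (distance of any of cream_pot, vial, cap, tweezers from where it was at the start of the episode above 0.012 m).
It also fails if it takes over 53 s, if anything falls off the work surface, if the arm or the gripper's body presses on something with over 40 N, if the wrist force passes 120 N, or if a joint passes its speed limit or range.

### The arm

A 6-joint arm with a two-finger parallel gripper is mounted at the origin on a cart in front of the work surface, level with it; the furniture and walls round the work are solid. World frame = base frame: x ahead of the robot, y to its left, z up, the work surface at z = 0. Lengths are in mm, angles in rad, forces in N, time in s.
With the tool pointing down it reaches from about 275 to 875 mm from the base axis. Payload 12.5 kg.
Tool frame: the origin (TCP) lies midway between the tips of the shut fingers; the grasp point (between the pads) lies 19 mm behind it; z points along the fingers, y is the line along which they close (so a half turn about z gives the same grasp; the last joint's range is limited). The gripper opens to 85 mm and grips with 20 to 120 N. Pads are 22 mm wide; open, the fingers measure 114 mm over their backs; the gripper's body (76 mm by 85 mm) begins 54 mm behind the grasp point. The pads swing forward as they close: fully open they stand 13 mm farther back than shut.
Start: joints at [-1.25, 0.351, 1.652, -0, 1.139, -0.085], TCP at [217.132, -505.31, 194.19] pointing down, gripper open.
Joint ranges: [-2.75, 2.75], [-0.79, 2.1], [0.01, 2.65], [-1.57, 4.71], [0.07, 3.14], [-2.87, 2.87]. Speed limits (rad/s): [2.22, 2.22, 2.79, 3.14, 3.14, 3.14].

### API

Orientations are given as a unit quaternion [x, y, z, w].
In Python, from plant import env, eyes gives the robot as it stands.
- The arm moves only by the tool arm_command, never from a script. Its argument "targets" is a list of rows, each an object with "slide": the shift along the world's x, y, z in mm, a list of three; "rotation": the turn, a rotation vector about the world's x, y, z in degrees, a list of three; "fingers": the opening, from 0 (shut) to 1 (fully open). A call has 1 to 20 rows; each row is the pose to reach, as a shift and turn from the pose commanded when the call began; what a row does not reach only later rows make up. A row lasts 1/12 s, in which the tool goes at most 41.7 mm and 7.16 degrees, less where a joint would pass 70% of its speed; a pose out of reach is approached as far as the arm can. A call with a gripper value outside its range is refused whole. The fingers move at their own pace and stop on an object; the grip force is fixed at half the most. Time passes only in rows, so rows that repeat a pose let the fingers close. It gives the time, the measured TCP pose, the force, the opening and the grip force at its end, in the units of the state.
- env.read_state(): the state, without advancing time (a new reading comes with each control period).
- eyes.capture(name): name is "scene" or "top"; returns (picture, depth): 480x640x3 uint8, blue, green, red; 480x640 float32, mm along the optical axis (not along the pixel's ray), 0 where there is no reading.
- eyes.camera_params(name): a dict with "K" (3x3 intrinsics, pixels), "D" ([k1, k2, p1, p2, k3] as OpenCV has them; the pictures are not rectified), "cam_to_world" (4x4, takes a point from camera to world coordinates). Camera axes: x right, y up, looking along -z (the intrinsics and any distortion apply to the point x, -y, -z); pixel columns grow to the right and rows downward; lengths in mm; the calibration is good to about 2 mm. A picture is of the moment at which its call begins. camera_params takes no time and is no camera call.
- env.hand_in(): hands the job in; it is judged then, once.
The state is a dict: "time_s": time; "joint_pos": joint angles; "qd": joint speeds; "tau": joint torques, N m; "tcp_pos": TCP position; "orientation": TCP orientation; "wrist_force": force on the tool from outside, world axes, zero at the start; "ft_torque": the same for the moment, N m; "width": finger opening in mm; "grasp_force": force on a finger pad.
Only numpy, scipy, OpenCV 4.12 (cv2) and the standard library are available. Lean on these libraries where they do the work, as an engineer would, in place of code of your own. Each camera call takes 0.05 s, during which the arm holds its last target. There are 200 camera calls.

## Working session

There is one attempt and no reset: what is moved stays moved. The work goes in short steps, Python scripts to look and compute and a tool call to move; the robot and the scene stay as the last step left them, time stands still between calls to the robot, and variables do not carry over. Pictures are saved under pics/ and viewed, at most 10 in all, crops included, and the job is handed in when it is done.

Besides the shell and the picture viewer there is one more tool, called after ">>>" as name(argument=value, ...), one argument or row to a line, values as JSON. arm_command: Moves the arm, as the interface text tells. Its arguments: {"type":"object","properties":{"targets":{"type":"array"}},"required":["targets"]}

```bash
mkdir -p pics; ls; cat > h.py <<'E'
import numpy as np, cv2
from plant import env, eyes
def shot(n,f):
    im,d=eyes.capture(n); cv2.imwrite(f'pics/{f}.png',im); np.save(f'pics/{f}.npy',d); return im,d
def ray(n,u,v):
    p=eyes.camera_params(n); K=np.array(p['K'],float);D=np.array(p['D'],float);T=np.array(p['cam_to_world'],float)
    q=cv2.undistortPoints(np.array([[[u,v]]],float),K,D)[0,0]
    return T[:3,3],T[:3,:3]@np.array([q[0],-q[1],-1])
def at_z(n,u,v,z):
    o,r=ray(n,u,v); return o+r*(z-o[2])/r[2]
def at_d(n,u,v,d):
    o,r=ray(n,u,v); return o+r*d
def proj(n,P):
    p=eyes.camera_params(n); K=np.array(p['K'],float);D=np.array(p['D'],float);T=np.array(p['cam_to_world'],float)
    c=(np.atleast_2d(P)-T[:3,3])@T[:3,:3]; c=c*[1,-1,-1]
    return cv2.projectPoints(c,np.zeros(3),np.zeros(3),K,D)[0][:,0]
E
python3 - <<'E'
from h import *
np.set_printoptions(precision=2,suppress=True)
for n in('scene','top'):
    shot(n,n+'0'); p=eyes.camera_params(n); print(n,p['K'],p['D'],p['cam_to_world'])
print(env.read_state())
E
```

```text
pics
scene [[622.5    0.   317.26]
 [  0.   622.5  238.68]
 [  0.     0.     1.  ]] [0.05 0.   0.   0.   0.  ] [[  -0.1     0.48   -0.87 -283.89]
 [  -1.     -0.05    0.08  253.57]
 [  -0.      0.87    0.49  492.86]
 [   0.      0.      0.      1.  ]]
top [[498.87   0.   323.66]
 [  0.   498.87 231.53]
 [  0.     0.     1.  ]] [-0.09  0.    0.    0.    0.  ] [[  0.02   0.99  -0.15 396.79]
 [ -1.     0.01  -0.04 171.1 ]
 [ -0.04   0.15   0.99 874.53]
 [  0.     0.     0.     1.  ]]
{'time_s': 0.1, 'joint_pos': array([-1.25,  0.35,  1.65,  0.  ,  1.14, -0.08]), 'qd': array([-0., -0., -0.,  0., -0.,  0.]), 'tau': array([ -0.  , -50.68, -29.19,  -0.  ,   0.  ,  -0.  ]), 'tcp_pos': array([ 217.02, -505.  ,  193.7 ]), 'orientation': array([ 0.98,  0.2 , -0.  , -0.  ]), 'wrist_force': array([ 0.68,  0.35, -0.03]), 'ft_torque': array([ 0.05, -0.01, -0.01]), 'grasp_force': 0.0, 'width': 85.25415640066029}
```

View pics/scene0.png

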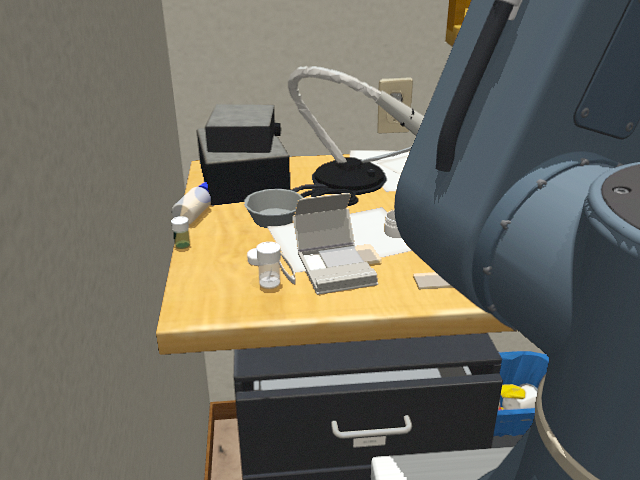

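View pics/top0.png

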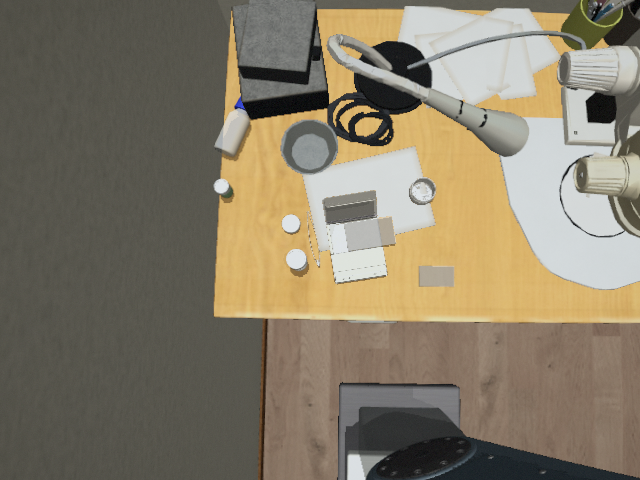

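The top view shows the wallet at about (355,240) with the glass projecting right to (394,232). The vial and cap are at (296,258) and (291,224), the tweezers at (314,245), and the pot at (422,190). The smaller look-alike is at (436,276). I'll enlarge the wallet area.

```bash
python3 - <<'E'
import cv2
a=cv2.imread('pics/top0.png')[180:295,280:440]; cv2.imwrite('pics/c1.png',cv2.resize(a,None,fx=5,fy=5,interpolation=cv2.INTER_CUBIC))
a=cv2.imread('pics/scene0.png')[190:300,240:400]; cv2.imwrite('pics/c2.png',cv2.resize(a,None,fx=5,fy=5,interpolation=cv2.INTER_CUBIC))
E
```

```text
(no output)
```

View pics/c1.png

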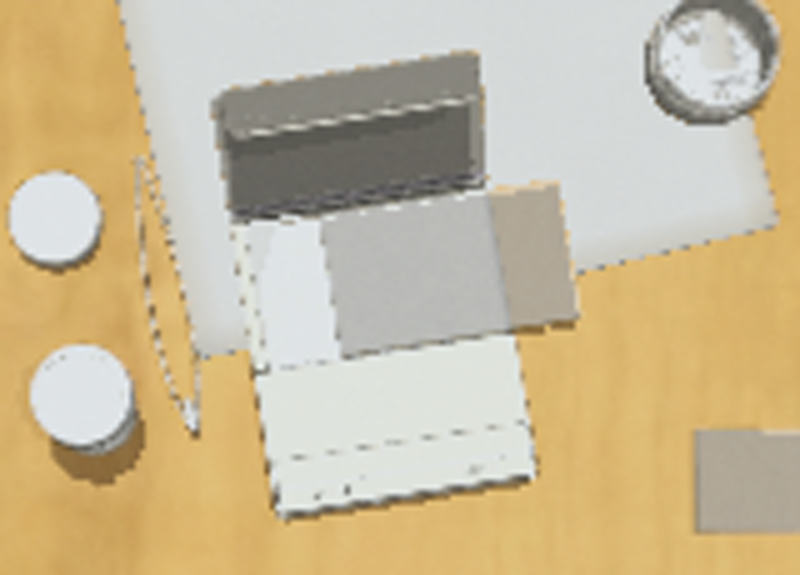

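View pics/c2.png

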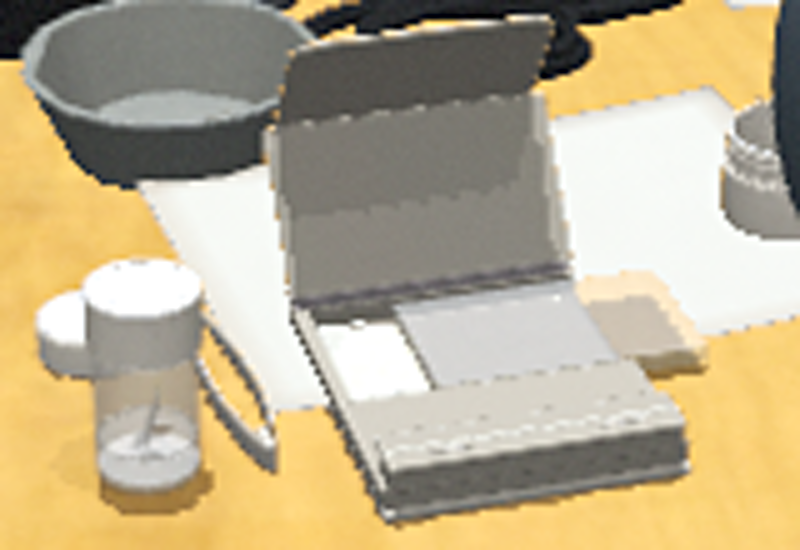

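Both crops show the lip, the ledge edge, the glass's right end, the hinge, the crease and the tab edge clearly. I'll fit the wallet pose and joint values from the corners I read off.

```bash
cat > fit.py <<'E'
from h import *
from scipy.optimize import least_squares
def cov(c,t,s,y,h=0): # s distance from hinge (>55: along tab)
    a=min(s,55); b=max(s-55,0); e=c-t
    return np.array([51-a*np.cos(c)-b*np.cos(e), y, 11.7+a*np.sin(c)+b*np.sin(e)])
def model(p):
    x,y,w,g,c,t=p
    L={'lipRL':(-39,44,18),'lipRR':(-39,-44,18),'lipFL':(-57,44,18),'lipFR':(-57,-44,18),'ledR':(-7,-46,10),
     'gR':(20+25,g-42.5,9),'gF':(20-25,g-42.5,9),'gLF':(-5,g+42.5,9),'hL':(51,46,11.7),'hR':(51,-46,11.7),
     'cL':cov(c,t,55,46),'cR':cov(c,t,55,-46),'tL':cov(c,t,100,35),'tR':cov(c,t,100,-35)}
    R=np.array([[np.cos(w),-np.sin(w),0],[np.sin(w),np.cos(w),0],[0,0,1]])
    return {k:R@np.array(v,float)+[x,y,0] for k,v in L.items()}
obs={'top':((280,180),dict(lipRL=(290,458),lipRR=(528,425),lipFL=(283,510),lipFR=(535,478),ledR=(518,335),gR=(557,183),gF=(577,322),
   hL=(232,218),hR=(485,188),cL=(215,95),cR=(480,53),tL=(233,136),tR=(470,99))),
 'scene':((240,190),dict(lipFR=(685,430),lipFL=(385,467),hL=(292,303),hR=(570,270),cL=(270,128),cR=(545,95),tL=(292,50),tR=(550,18)))}
def res(p,full=False):
    m=model(p); o=[]
    for n,(off,d) in obs.items():
        uv=np.array([[off[0]+(a+.5)/5-.5,off[1]+(b+.5)/5-.5] for a,b in d.values()])
        r=proj(n,[m[k] for k in d])-uv
        if full:
            for k,q in zip(d,r): print(n,k,q.round(1))
        o.append(r.ravel())
    return np.concatenate(o)
if __name__=='__main__':
    np.set_printoptions(precision=3,suppress=True)
    p0=at_z('top',350,245,10)
    s=least_squares(res,[p0[0],p0[1],.1,-25,2.1,1.3],loss='soft_l1',x_scale=[10,10,.1,10,.1,.1])
    print(s.x,s.cost); res(s.x,True)
    for n,z,uv in [('vial',60,(296.5,258.5)),('cap',13,(291,223.5)),('pot',41,(422,190)),('twz',9,(308,213)),('twz2',9,(319,266)),('glass2',3,(436,276))]: print(n,at_z('top',*uv,z).round(0))
    m=model(s.x); [print(k,m[k].round(1)) for k in m]
E
python3 fit.py
```

```text
[501.007 149.814   0.163 -25.81    2.217   1.201] 18.425139632234586
top lipRL [-3.3  1.1]
top lipRR [-0.1  0.2]
top lipFL [-0.4  1.1]
top lipFR [ 0.1 -0. ]
top ledR [-0.3  0.3]
top gR [-0.4 -0.2]
top gF [ 0.3 -0.1]
top hL [-0.2 -1.3]
top hR [ 1.1 -2.9]
top cL [-0.5 -0.3]
top cR [0.7 0.1]
top tL [ 3.8 -0.3]
top tR [-0.2  0.7]
scene lipFR [ 0.2 -0.6]
scene lipFL [0.4 1. ]
scene hL [-0.5  0.3]
scene hR [ 0.9 -1. ]
scene cL [-1.6  0.4]
scene cR [ 0. -0.]
scene tL [ 4.1 -0.8]
scene tR [-2.6  0.2]
vial [474. 249.  60.]
cap [540. 265.  13.]
pot [596.  39.  41.]
twz [560. 235.   9.]
twz2 [466. 214.   9.]
glass2 [453.  10.   3.]
lipRL [455.4 186.9  18. ]
lipRR [469.7 100.1  18. ]
lipFL [437.6 184.   18. ]
lipFR [451.9  97.1  18. ]
ledR [501.6 103.3  10. ]
gR [556.5  89.7   9. ]
gF [507.2  81.6   9. ]
gLF [493.4 165.5   9. ]
hL [543.9 203.5  11.7]
hR [558.8 112.7  11.7]
cL [576.5 208.9  55.6]
cR [591.5 118.1  55.6]
tL [554.9 194.2  93.9]
tR [566.3 125.1  93.9]
```

>>> arm_command(
  targets=[
    {"slide":[73,305,0],"rotation":[0,0,-7],"fingers":0},
    {"slide":[73,305,0],"rotation":[0,0,-13.6],"fingers":0},
    {"slide":[73,305,0],"rotation":[0,0,-13.6],"fingers":0},
    {"slide":[73,305,0],"rotation":[0,0,-13.6],"fingers":0},
    {"slide":[73,305,0],"rotation":[0,0,-13.6],"fingers":0},
    {"slide":[73,305,0],"rotation":[0,0,-13.6],"fingers":0},
    {"slide":[73,305,0],"rotation":[0,0,-13.6],"fingers":0},
    {"slide":[73,305,0],"rotation":[0,0,-13.6],"fingers":0},
    {"slide":[133,505,0],"rotation":[0,0,-13.6],"fingers":0},
    {"slide":[133,505,0],"rotation":[0,0,-13.6],"fingers":0},
    {"slide":[133,505,0],"rotation":[0,0,-13.6],"fingers":0},
    {"slide":[133,505,0],"rotation":[0,0,-13.6],"fingers":0},
    {"slide":[133,505,0],"rotation":[0,0,-13.6],"fingers":0},
    {"slide":[133,505,0],"rotation":[0,0,-13.6],"fingers":0},
    {"slide":[311,560,-80],"rotation":[0,0,-13.6],"fingers":0},
    {"slide":[311,560,-80],"rotation":[0,0,-13.6],"fingers":0},
    {"slide":[311,560,-80],"rotation":[0,0,-13.6],"fingers":0},
    {"slide":[311,560,-80],"rotation":[0,0,-13.6],"fingers":0},
    {"slide":[311,560,-80],"rotation":[0,0,-13.6],"fingers":0},
    {"slide":[311,560,-80],"rotation":[0,0,-13.6],"fingers":0},
  ],
)

```text
time_s: 1.77
tcp_pos: [530.9, 55.6, 110.5]
orientation: [0.996, 0.084, -0.001, -0.0]
wrist_force: [-1.1, -0.0, -0.0]
width: -0.2
grasp_force: 0.0
```

>>> arm_command(
  targets=[
    {"slide":[0,0,-35],"rotation":[0,0,0],"fingers":0},
    {"slide":[0,0,-65],"rotation":[0,0,0],"fingers":0},
    {"slide":[0,0,-85],"rotation":[0,0,0],"fingers":0},
    {"slide":[0,0,-98],"rotation":[0,0,0],"fingers":0},
    {"slide":[0,0,-104],"rotation":[0,0,0],"fingers":0},
    {"slide":[0,0,-108],"rotation":[0,0,0],"fingers":0},
    {"slide":[0,0,-108],"rotation":[0,0,0],"fingers":0},
    {"slide":[0,0,-108],"rotation":[0,0,0],"fingers":0},
  ],
)

```text
time_s: 2.43
tcp_pos: [528.5, 54.6, 6.9]
orientation: [0.996, 0.084, 0.0, 0.0]
wrist_force: [0.9, -0.4, 0.8]
width: -0.1
grasp_force: 0.0
```

```bash
python3 - <<'E'
from h import *
shot('top','top1');shot('scene','scene1')
a=cv2.imread('pics/scene1.png')[190:290,240:400]
cv2.imwrite('pics/c3.png',cv2.resize(a,None,fx=5,fy=5,interpolation=cv2.INTER_CUBIC))
print(env.read_state()['tcp_pos'],env.read_state()['joint_pos'])
E
```

```text
[528.73631712  54.65501128   7.13054345] [ 1.54171402e-02  5.87167593e-01  1.83162513e+00 -1.38556500e-05
  7.21232033e-01  1.41780141e+00]
```

View pics/c3.png

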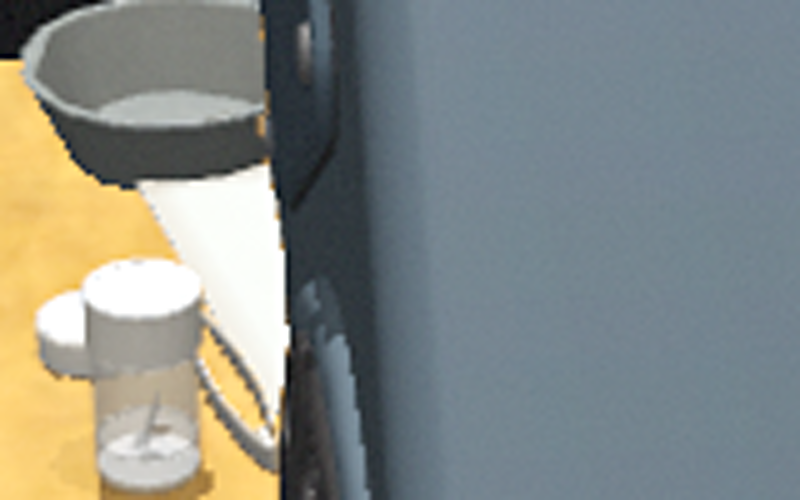

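The arm hides the wallet in the scene view, so I'll push in small steps and go by the wrist force.

>>> arm_command(
  targets=[
    {"slide":[-0.6,4,-1],"rotation":[0,0,0],"fingers":0},
    {"slide":[-1.3,8,-1],"rotation":[0,0,0],"fingers":0},
    {"slide":[-2,12,-1],"rotation":[0,0,0],"fingers":0},
    {"slide":[-2.5,15,-1],"rotation":[0,0,0],"fingers":0},
    {"slide":[-3,18,-1],"rotation":[0,0,0],"fingers":0},
    {"slide":[-3.4,21,-1],"rotation":[0,0,0],"fingers":0},
    {"slide":[-3.9,24,-1],"rotation":[0,0,0],"fingers":0},
    {"slide":[-4.4,27,-1],"rotation":[0,0,0],"fingers":0},
  ],
)

```text
time_s: 3.2
tcp_pos: [523.7, 82.0, 5.2]
orientation: [0.996, 0.084, -0.0, -0.0]
wrist_force: [-0.8, -0.7, 0.4]
width: -0.2
grasp_force: 0.0
```

```bash
python3 - <<'E'
from h import *
shot('top','top2')
a=cv2.imread('pics/top2.png')[180:295,280:440]
cv2.imwrite('pics/c4.png',cv2.resize(a,None,fx=5,fy=5,interpolation=cv2.INTER_CUBIC))
s=env.read_state();print(s['tcp_pos'],s['wrist_force'])
E
```

```text
[523.56259907  82.37591915   5.16639376] [-0.32391486 -0.09995262  0.74068413]
```

View pics/c4.png

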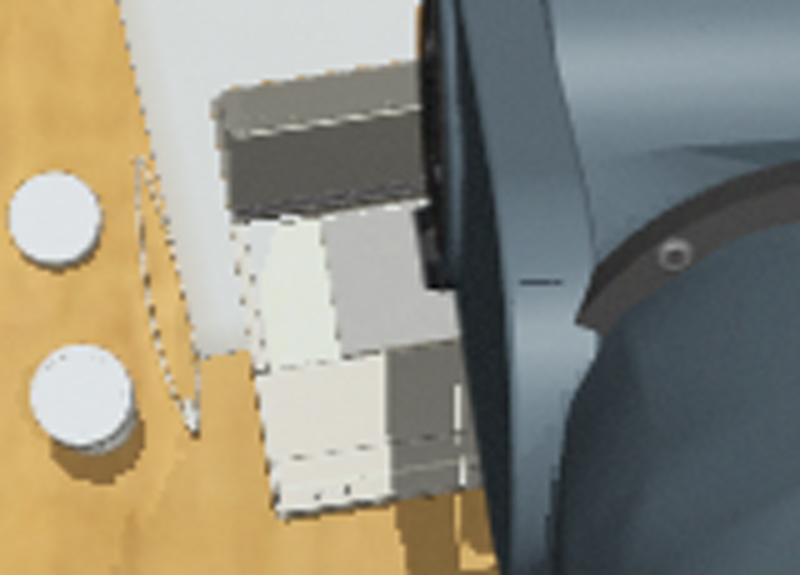

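The glass's left end is still at (322–340, 220–355) in the crop, so there's no contact yet. I'll keep going slowly.

>>> arm_command(
  targets=[
    {"slide":[-0.3,2,0],"rotation":[0,0,0],"fingers":0},
    {"slide":[-0.6,4,0],"rotation":[0,0,0],"fingers":0},
    {"slide":[-1,6,0],"rotation":[0,0,0],"fingers":0},
    {"slide":[-1.3,8,0],"rotation":[0,0,0],"fingers":0},
  ],
)

```text
time_s: 3.58
tcp_pos: [522.4, 89.8, 5.2]
orientation: [0.996, 0.084, -0.0, -0.0]
wrist_force: [0.9, 1.4, 1.1]
width: -0.4
grasp_force: 0.0
```

```bash
cat > gl.py <<'E'
# glass left edge: step along a row-line parallel to channel in top view
from h import *
import sys
im,d=shot('top',sys.argv[1])
for v in (235,240,246):
    r=cv2.GaussianBlur(im,(1,3),0)[v,328:368].astype(int).sum(1)
    print(v,r)
s=env.read_state();print(s['time_s'],s['tcp_pos'],s['wrist_force'])
E
python3 gl.py top3
```

```text
235 [634 640 516 631 665 668 669 670 669 668 667 669 670 668 668 670 671 639
 571 557 554 556 554 558 555 557 559 558 554 554 548 301 111  99 110 134
 143 137 115 114]
240 [525 622 644 646 664 665 666 665 666 669 669 664 665 666 669 666 669 670
 540 551 556 555 554 556 555 556 557 557 555 556 557 557 557 559 536 532
 399 179 111 115]
246 [618 540 624 650 617 658 668 668 668 667 669 670 671 669 671 669 667 667
 667 495 541 557 557 559 559 560 557 554 554 556 558 557 555 555 554 552
 557 396 172 115]
3.6333 [522.3231184   90.09144099   5.16768006] [ 1.12693224 -0.05277993  0.19099089]
```

```bash
python3 - <<'E'
from h import *
w=.163;R=np.array([[np.cos(w),np.sin(w)],[-np.sin(w),np.cos(w)]])
f=lambda P:(R@(P[:2]-[501,149.8])).round(1)
d=np.load('pics/top0.npy')
for n,u,v,z in [('left',346,240,9),('rR',391.4,216.6,9),('rF',395.4,244.4,9),('lFcorner',348.3,251,9),('lRcorner',344.6,224,9)]:
    print(n,f(at_z('top',u,v,z)))
for n,u,v in [('lip',360,268),('glass in',365,235),('glass out',387,232),('ledge',358,258),('floor',338,240),('table',410,240),('paper',415,215)]:
    P=at_d('top',u,v,d[v,u]); print(n,d[v,u],P.round(1),f(P))
s=env.read_state();print(f(s['tcp_pos']),s['wrist_force'])
E
```

```text
left [14.5 15.7]
rR [ 43.8 -69.4]
rF [ -5.9 -68.3]
lFcorner [-5.2 14.6]
lRcorner [42.9 13.9]
lip 855.9176 [463.5 142.9  17.1] [-38.1  -0.7]
glass in 872.7394 [522.2 134.5   8.6] [ 18.4 -18.5]
glass out 870.2251 [527.8  96.2  10.4] [ 17.7 -57.2]
ledge 866.2336 [481.5 146.3   9.5] [-19.8  -0.2]
floor 878.3205 [513.3 181.7   3.5] [17.3 29.4]
table 876.4218 [5.156e+02 5.480e+01 5.000e-01] [ -1.  -96.1]
paper 880.07324 [560.   46.1   3.2] [  41.4 -111.9]
[ 11.4 -62.4] [ 1.12693224 -0.05277993  0.19099089]
```

```bash
python3 - <<'E'
from h import *
w=.163;R=np.array([[np.cos(w),np.sin(w)],[-np.sin(w),np.cos(w)]])
f=lambda P:(R@(P[:2]-[501,149.8])).round(1)
im=cv2.imread('pics/top3.png'); d=np.load('pics/top3.npy')
for v in (224,232,236,240,246):
    for u in range(356,376,3):
        P=at_d('top',u,v,d[v,u]); print(v,u,P.round(0),f(P),end=' | ')
    print()
cv2.imwrite('pics/c5.png',cv2.resize(im[180:295,280:440],None,fx=5,fy=5,interpolation=cv2.INTER_CUBIC))
E
```

```text
224 356 [542. 150.   7.] [40.2 -6. ] | 224 359 [493. 154. 299.] [-7.3  5.3] | 224 362 [488. 151. 330.] [-12.6   3.8] | 224 365 [487. 148. 334.] [-13.9   0.8] | 224 368 [479. 148. 386.] [-22.5   1.4] | 224 371 [473. 147. 422.] [-28.5   1.4] | 224 374 [472. 144. 423.] [-29.2  -1.2] | 
232 356 [527. 150.  10.] [25.7 -3.7] | 232 359 [508. 149. 135.] [ 7.  -2.1] | 232 362 [481. 151. 314.] [-19.3   4.2] | 232 365 [480. 148. 324.] [-21.2   1.5] | 232 368 [472. 147. 376.] [-29.   2.] | 232 371 [465. 146. 420.] [-35.7   2.4] | 232 374 [464. 144. 427.] [-37.    0.3] | 
236 356 [520. 150.   9.] [18.9 -2.7] | 236 359 [397. 171. 875.] [-99.4  37.9] | 236 362 [478. 150. 302.] [-22.2   4.2] | 236 365 [477. 147. 316.] [-24.5   1.7] | 236 368 [469. 147. 371.] [-32.3   2.2] | 236 371 [462. 146. 416.] [-38.7   2.7] | 236 374 [461. 144. 428.] [-40.7   0.9] | 
240 356 [513. 150.   9.] [12.  -1.6] | 240 359 [513. 145.   8.] [11.3 -6.8] | 240 362 [513. 140.  10.] [ 10.2 -11.9] | 240 365 [473. 147. 310.] [-28.3   2. ] | 240 368 [465. 146. 365.] [-35.6   2.4] | 240 371 [459. 146. 414.] [-42.1   3.1] | 240 374 [457. 144. 428.] [-44.4   1.5] | 
246 356 [502. 150.  10.] [1.4 0. ] | 246 359 [503. 145.   8.] [ 0.8 -5.2] | 246 362 [502. 140.  11.] [ -0.3 -10.2] | 246 365 [467. 147. 299.] [-33.9   2.4] | 246 368 [460. 146. 358.] [-41.   3.] | 246 371 [454. 146. 405.] [-46.8   3.3] | 246 374 [451. 144. 429.] [-49.8   2.4] |
```

View pics/c5.png

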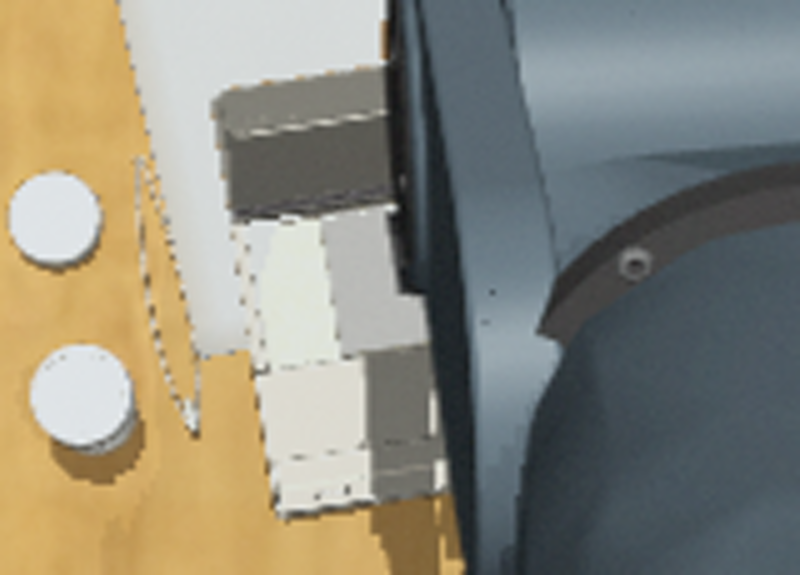

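```bash
python3 - <<'E'
from h import *
w=.163;R=np.array([[np.cos(w),np.sin(w)],[-np.sin(w),np.cos(w)]])
f=lambda P:(R@(P[:2]-[501,149.8])).round(1)
for k in ('top0','top3'):
    d=np.load(f'pics/{k}.npy'); print(k,[(u,round(float(at_d('top',u,240,d[240,u])[2]),1)) for u in range(332,360,2)])
for k,n in (('top3','top'),('scene1','scene')):
    d=np.load(f'pics/{k}.npy'); out=[]
    for v in range(0,480,2):
        for u in range(0,640,2):
            if d[v,u]>0:
                P=at_d(n,u,v,d[v,u])
                if 12<P[2]<200 and -80<f(P)[0]<110 and -160<f(P)[1]<90 : out.append((u,v,*f(P),P[2].round(0)))
    out=np.array(out); print(k,len(out))
    if len(out):
        for lo in range(12,200,20):
            s=out[(out[:,4]>=lo)&(out[:,4]<lo+20)]
            if len(s): print(lo,len(s),s.min(0),s.max(0))
E
```

```text
top0 [(332, 4.3), (334, 3.8), (336, 5.7), (338, 3.5), (340, 0.2), (342, 5.8), (344, 2.7), (346, 3.8), (348, 7.9), (350, 7.2), (352, 7.8), (354, 10.2), (356, 11.9), (358, 10.9)]
top3 [(332, 4.4), (334, 3.7), (336, 2.9), (338, 2.9), (340, 1.3), (342, 3.2), (344, 4.6), (346, 2.9), (348, 7.1), (350, 12.1), (352, 10.0), (354, 8.8), (356, 8.6), (358, 8.4)]Traceback (most recent call last):
  File "<stdin>", line 11, in <module>
  File "h.py", line 12, in at_d
    o,r=ray(n,u,v); return o+r*d
        ~~~^^^^^^^
  File "h.py", line 6, in ray
    p=eyes.camera_params(n); K=np.array(p['K'],float);D=np.array(p['D'],float);T=np.array(p['cam_to_world'],float)
ValueError: time passes only in moves, steps and waits
```

>>> arm_command(
  targets=[
    {"slide":[-0.3,2,0],"rotation":[0,0,0],"fingers":0},
    {"slide":[-0.5,3,0],"rotation":[0,0,0],"fingers":0},
    {"slide":[-0.6,4,0],"rotation":[0,0,0],"fingers":0},
    {"slide":[-0.8,5,0],"rotation":[0,0,0],"fingers":0},
    {"slide":[-1,6,0],"rotation":[0,0,0],"fingers":0},
    {"slide":[-1,6,0],"rotation":[0,0,0],"fingers":0},
  ],
)

```text
time_s: 4.13
tcp_pos: [521.4, 95.9, 5.2]
orientation: [0.996, 0.084, -0.0, -0.0]
wrist_force: [-0.9, 0.1, 0.1]
width: -0.2
grasp_force: 0.0
```

```bash
sed -i 's/^def ray/PAR={n:eyes.camera_params(n) for n in ("scene","top")}\ndef ray/; s/p=eyes.camera_params(n);/p=PAR[n];/' h.py
python3 gl.py top4; python3 - <<'E'
from h import *
w=.163;R=np.array([[np.cos(w),np.sin(w)],[-np.sin(w),np.cos(w)]])
f=lambda P:(R@(P[:2]-[501,149.8])).round(1)
d=np.load('pics/top4.npy'); im=cv2.imread('pics/top4.png'); out=[]
for v in range(180,300):
    for u in range(330,470):
        if d[v,u]>0:
            P=at_d('top',u,v,d[v,u])
            if 20<P[2]<200: out.append((u,v,*f(P),P[2].round(0)))
out=np.array(out); print(len(out))
s=out[(out[:,0]>350)&(out[:,1]>218)]
print(s[:60:2].round(0))
E
```

```text
235 [633 640 516 630 664 666 670 671 669 670 668 669 670 669 669 670 670 641
 571 557 556 552 557 557 557 557 536 265  92 103 135 144 146 123 119 116
 117 114 263 345]
240 [523 625 643 646 662 666 667 665 668 668 669 664 666 667 669 668 667 670
 541 550 557 556 554 557 557 558 557 535 508 499 453 382 187 116 118 115
 111 115 132 314]
246 [618 540 625 651 616 658 669 667 670 666 667 670 671 671 670 670 668 668
 666 493 540 559 559 557 558 560 557 557 557 555 558 557 404 181 120 113
 110 117 116 226]
4.1833 [521.41640293  95.73995367   5.19115705] [ 0.67452379 -0.40098241  0.49843707]
517
[[353. 223.  22.   5. 133.]
 [353. 225.  19.   5. 133.]
 [354. 226.  17.   4. 137.]
 [354. 228.  14.   4. 134.]
 [354. 230.  12.   5. 132.]
 [355. 231.  10.   4. 134.]
 [355. 232.   8.   4. 134.]
 [355. 234.   5.   4. 136.]
 [355. 235.   4.   4. 133.]
 [355. 236.   2.   5. 134.]
 [355. 237.   1.   5. 132.]
 [355. 238.  -1.   5. 132.]
 [357. 238.  -2.   2. 136.]
 [362. 268. -39.  -4.  20.]
 [354. 270. -40.  10.  21.]
 [358. 272. -45.   4.  20.]
 [351. 273. -44.  16.  20.]
 [351. 275. -48.  16.  21.]
 [359. 278. -55.   4.  21.]
 [353. 279. -55.  14.  20.]]
```

>>> arm_command(
  targets=[
    {"slide":[0,0,40],"rotation":[0,0,0],"fingers":0},
    {"slide":[0,0,80],"rotation":[0,0,0],"fingers":0},
    {"slide":[-20,0,120],"rotation":[0,0,0],"fingers":0},
    {"slide":[-40,30,150],"rotation":[0,0,0],"fingers":0},
    {"slide":[-40,70,150],"rotation":[0,0,0],"fingers":0},
    {"slide":[-40,110,150],"rotation":[0,0,0],"fingers":0},
    {"slide":[-40,150,150],"rotation":[0,0,0],"fingers":0},
    {"slide":[-40,190,150],"rotation":[0,0,0],"fingers":0},
    {"slide":[-40,200,150],"rotation":[0,0,0],"fingers":0},
    {"slide":[-40,200,150],"rotation":[0,0,0],"fingers":0},
  ],
)

```text
time_s: 5.02
tcp_pos: [481.0, 298.0, 154.9]
orientation: [0.996, 0.086, 0.0, -0.0]
wrist_force: [-0.3, -0.1, 0.1]
width: -0.3
grasp_force: 0.0
```

```bash
python3 - <<'E'
from h import *
im,d=shot('scene','scene5'); s=env.read_state(); P=s['tcp_pos']; print(P)
uv=proj('scene',[P,P+[0,0,73]]); print(uv)
u,v=uv[0].astype(int); u0=max(u-80,0); v0=max(v-100,0)
c=cv2.resize(im[v0:v0+150,u0:u0+200],None,fx=4,fy=4,interpolation=cv2.INTER_CUBIC)
cv2.imwrite('pics/c6.png',c); print(u0,v0)
E
```

```text
[481.00228556 296.19539316 154.82073092]
[[228.95624309 184.5617578 ]
 [224.62403572 131.69977865]]
148 84
```

View pics/c6.png

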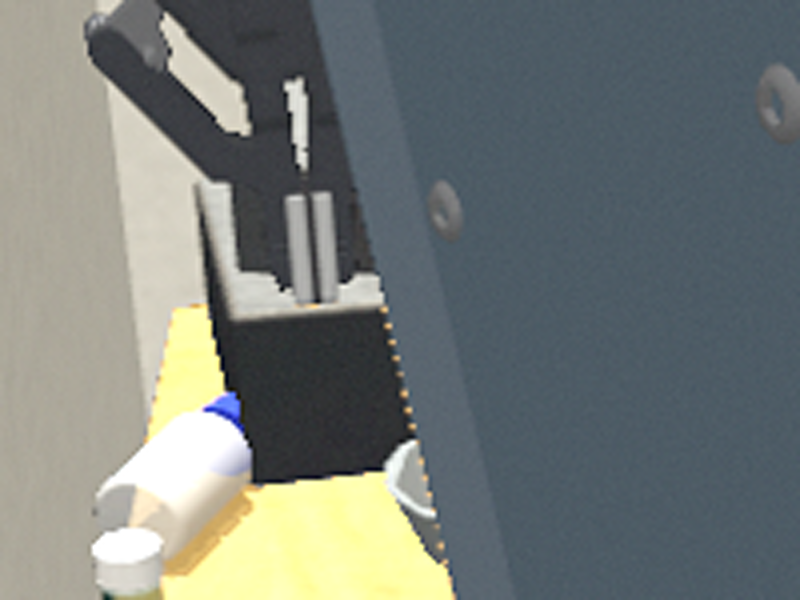

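The fingertips show at crop (315,300), which is pixel (227,159). The reported TCP projects to (229,185), so the real tips look about 35 mm higher than reported. I'll confirm with depth.

```bash
python3 - <<'E'
from h import *
d=np.load('pics/scene5.npy'); im=cv2.imread('pics/scene5.png')
for u in (222,224,226,229,230):
    print(u,[(v,im[v,u].sum(),at_d('scene',u,v,d[v,u]).round(0)) for v in (135,145,152,156,158,160)])
s=env.read_state(); print(s['tcp_pos'],s['joint_pos'],s['width'])
u,v,dep=eyes.capture('top')[1].shape+(0,)
E
python3 - <<'E'
import sys; sys.path.insert(0,'.')
import os; os.chdir('.')
from h import *
im,d=shot('top','top5'); P=env.read_state()['tcp_pos']
print(proj('top',[P,P+[0,0,35],P+[0,0,73]]))
E
```

```text
222 [(135, np.uint64(522), array([470., 299., 228.])), (145, np.uint64(517), array([471., 300., 214.])), (152, np.uint64(527), array([469., 301., 205.])), (156, np.uint64(513), array([469., 301., 200.])), (158, np.uint64(495), array([474., 302., 195.])), (160, np.uint64(527), array([474., 302., 193.]))]
224 [(135, np.uint64(337), array([472., 297., 227.])), (145, np.uint64(460), array([470., 298., 214.])), (152, np.uint64(519), array([470., 298., 205.])), (156, np.uint64(529), array([468., 299., 200.])), (158, np.uint64(517), array([469., 299., 197.])), (160, np.uint64(547), array([473., 299., 193.]))]
226 [(135, np.uint64(367), array([469., 294., 227.])), (145, np.uint64(168), array([470., 295., 214.])), (152, np.uint64(168), array([471., 296., 204.])), (156, np.uint64(248), array([470., 296., 199.])), (158, np.uint64(293), array([470., 297., 197.])), (160, np.uint64(602), array([474., 297., 192.]))]
229 [(135, np.uint64(522), array([471., 291., 227.])), (145, np.uint64(522), array([471., 292., 214.])), (152, np.uint64(532), array([469., 292., 205.])), (156, np.uint64(529), array([472., 293., 198.])), (158, np.uint64(476), array([472., 293., 196.])), (160, np.uint64(620), array([744., 307.,  85.]))]
230 [(135, np.uint64(457), array([471., 289., 227.])), (145, np.uint64(515), array([471., 290., 214.])), (152, np.uint64(527), array([473., 291., 203.])), (156, np.uint64(524), array([471., 291., 199.])), (158, np.uint64(468), array([472., 292., 196.])), (160, np.uint64(610), array([748., 306.,  83.]))]
[481.00228556 296.19539316 154.82073092] [ 4.69622218e-01  4.21035445e-01  1.65253701e+00 -1.82209386e-04
  1.06868362e+00  1.87005302e+00] -0.07585806508305892
[[259.40568478 246.7276196 ]
 [255.25086763 243.7261774 ]
 [250.24812321 240.11058959]]
```

>>> arm_command(
  targets=[
    {"slide":[8,-40,0],"rotation":[0,0,0],"fingers":0},
    {"slide":[16,-80,0],"rotation":[0,0,0],"fingers":0},
    {"slide":[24,-120,0],"rotation":[0,0,0],"fingers":0},
    {"slide":[32,-160,0],"rotation":[0,0,0],"fingers":0},
    {"slide":[40,-200,0],"rotation":[0,0,0],"fingers":0},
    {"slide":[47,-240,0],"rotation":[0,0,0],"fingers":0},
    {"slide":[47,-241,0],"rotation":[0,0,0],"fingers":0},
    {"slide":[47,-241,-35],"rotation":[0,0,0],"fingers":0},
    {"slide":[47,-241,-70],"rotation":[0,0,0],"fingers":0},
    {"slide":[47,-241,-105],"rotation":[0,0,0],"fingers":0},
    {"slide":[47,-241,-140],"rotation":[0,0,0],"fingers":0},
    {"slide":[47,-241,-165],"rotation":[0,0,0],"fingers":0},
    {"slide":[47,-241,-178],"rotation":[0,0,0],"fingers":0},
    {"slide":[47,-241,-185],"rotation":[0,0,0],"fingers":0},
    {"slide":[47,-241,-185],"rotation":[0,0,0],"fingers":0},
    {"slide":[47,-241,-185],"rotation":[0,0,0],"fingers":0},
  ],
)

```text
time_s: 6.5
tcp_pos: [528.7, 54.1, -29.2]
orientation: [0.996, 0.084, 0.0, 0.0]
wrist_force: [0.2, -0.4, 0.7]
width: -0.2
grasp_force: 0.0
```

A reading of z = −29 with no force confirms that the reported TCP z is about 38 mm too low. I'll touch the table gently to calibrate it.

>>> arm_command(
  targets=[
    {"slide":[0,0,-2],"rotation":[0,0,0],"fingers":0},
    {"slide":[0,0,-4],"rotation":[0,0,0],"fingers":0},
    {"slide":[0,0,-6],"rotation":[0,0,0],"fingers":0},
    {"slide":[0,0,-6],"rotation":[0,0,0],"fingers":0},
  ],
)

```text
time_s: 6.83
tcp_pos: [528.5, 54.7, -35.7]
orientation: [0.996, 0.084, 0.0, 0.0]
wrist_force: [-0.4, 0.7, -0.3]
width: 0.1
grasp_force: 0.0
```

>>> arm_command(
  targets=[
    {"slide":[0,0,-1],"rotation":[0,0,0],"fingers":0},
    {"slide":[0,0,-2],"rotation":[0,0,0],"fingers":0},
    {"slide":[0,0,-2],"rotation":[0,0,0],"fingers":0},
  ],
)

```text
time_s: 7.08
tcp_pos: [528.6, 54.7, -37.1]
orientation: [0.996, 0.084, 0.0, 0.0]
wrist_force: [-3.3, -0.4, 11.3]
width: -0.1
grasp_force: 5.8
```

>>> arm_command(
  targets=[
    {"slide":[0,0,-0.5],"rotation":[0,0,0],"fingers":0},
    {"slide":[0,0,-1],"rotation":[0,0,0],"fingers":0},
    {"slide":[0,0,-1],"rotation":[0,0,0],"fingers":0},
  ],
)

```text
time_s: 7.33
tcp_pos: [528.6, 54.7, -37.1]
orientation: [0.996, 0.084, 0.0, 0.0]
wrist_force: [-8.2, -1.0, 26.4]
width: -0.2
grasp_force: 13.1
```

Contact at a reported −37.1, so true z = reported + 37. Now the push at a true height of about 5.7 mm.

>>> arm_command(
  targets=[
    {"slide":[0,0,4],"rotation":[0,0,0],"fingers":0},
    {"slide":[0,0,7.5],"rotation":[0,0,0],"fingers":0},
    {"slide":[0,0,7.5],"rotation":[0,0,0],"fingers":0},
    {"slide":[-0.6,4,7.5],"rotation":[0,0,0],"fingers":0},
    {"slide":[-1.3,8,7.5],"rotation":[0,0,0],"fingers":0},
    {"slide":[-1.8,11,7.5],"rotation":[0,0,0],"fingers":0},
    {"slide":[-2.3,14,7.5],"rotation":[0,0,0],"fingers":0},
    {"slide":[-2.6,16,7.5],"rotation":[0,0,0],"fingers":0},
    {"slide":[-3,18,7.5],"rotation":[0,0,0],"fingers":0},
    {"slide":[-3.3,20,7.5],"rotation":[0,0,0],"fingers":0},
    {"slide":[-3.6,22,7.5],"rotation":[0,0,0],"fingers":0},
    {"slide":[-3.9,24,7.5],"rotation":[0,0,0],"fingers":0},
    {"slide":[-4.3,26,7.5],"rotation":[0,0,0],"fingers":0},
  ],
)

```text
time_s: 8.42
tcp_pos: [524.2, 80.8, -31.3]
orientation: [0.996, 0.084, 0.0, 0.0]
wrist_force: [-0.7, -0.2, -0.3]
width: 0.3
grasp_force: 0.1
```

```bash
python3 gl.py top6
```

```text
235 [634 640 516 631 664 668 670 671 669 669 668 669 668 669 668 585 561 560
 557 556 554 556 554 557 558 557 558 558 556 557 554 555 557 554 553 459
 227 149 139 111]
240 [527 624 644 647 662 668 665 666 665 668 668 665 666 668 670 649 572 559
 556 559 554 556 557 554 555 558 556 556 558 554 557 556 558 560 556 560
 425 251 195 164]
246 [619 537 626 650 615 659 666 668 670 668 668 668 670 669 671 670 642 571
 554 552 555 558 558 557 558 557 556 555 554 553 557 555 557 556 554 555
 557 558 558 549]
8.4667 [524.04974358  81.10345299 -31.29205562] [ 0.16299171 -0.64145815  0.22892913]
```

The glass is moving. I'll push about 17 mm more and check.

>>> arm_command(
  targets=[
    {"slide":[-0.3,2,0],"rotation":[0,0,0],"fingers":0},
    {"slide":[-0.7,4,0],"rotation":[0,0,0],"fingers":0},
    {"slide":[-1,6,0],"rotation":[0,0,0],"fingers":0},
    {"slide":[-1.3,8,0],"rotation":[0,0,0],"fingers":0},
    {"slide":[-1.6,10,0],"rotation":[0,0,0],"fingers":0},
    {"slide":[-2,12,0],"rotation":[0,0,0],"fingers":0},
    {"slide":[-2.3,14,0],"rotation":[0,0,0],"fingers":0},
    {"slide":[-2.5,15,0],"rotation":[0,0,0],"fingers":0},
    {"slide":[-2.6,16,0],"rotation":[0,0,0],"fingers":0},
    {"slide":[-2.8,17,0],"rotation":[0,0,0],"fingers":0},
    {"slide":[-2.8,17,0],"rotation":[0,0,0],"fingers":0},
  ],
)

```text
time_s: 9.38
tcp_pos: [521.3, 97.8, -31.3]
orientation: [0.996, 0.084, -0.0, -0.0]
wrist_force: [0.6, 0.1, -0.6]
width: 0.2
grasp_force: 0.0
```

```bash
python3 gl.py top7
```

```text
235 [634 641 514 630 665 565 554 559 558 556 557 556 557 556 557 559 559 562
 558 557 554 554 554 560 430 198  94 144 201 176 125 114 115 112 187 335
 380 377 379 381]
240 [522 623 644 646 662 646 572 552 557 559 557 553 552 553 558 556 554 558
 558 556 555 556 557 554 556 380 161 121 157 147 121 114 113 112 111 295
 380 412 415 418]
246 [617 537 626 651 615 658 634 570 558 555 557 557 558 557 560 557 556 553
 553 553 554 557 559 557 558 558 557 557 556 402 185 115 116 109 118 170
 340 469 487 486]
9.4333 [521.30793689  97.75552701 -31.32489155] [ 0.07133314 -0.3825124   0.93625516]
```

>>> arm_command(
  targets=[
    {"slide":[-0.2,1,0],"rotation":[0,0,0],"fingers":0},
    {"slide":[-0.3,2,0],"rotation":[0,0,0],"fingers":0},
    {"slide":[-0.3,2,0],"rotation":[0,0,0],"fingers":0},
  ],
)

```text
time_s: 9.68
tcp_pos: [521.0, 99.8, -31.3]
orientation: [0.996, 0.084, -0.0, -0.0]
wrist_force: [1.1, -0.1, 0.2]
width: -0.3
grasp_force: 0.0
```

>>> arm_command(
  targets=[
    {"slide":[-0.1,0.5,0],"rotation":[0,0,0],"fingers":0},
    {"slide":[-0.1,0.8,0],"rotation":[0,0,0],"fingers":0},
    {"slide":[-0.1,0.8,0],"rotation":[0,0,0],"fingers":0},
  ],
)

```text
time_s: 9.93
tcp_pos: [520.9, 100.5, -31.3]
orientation: [0.996, 0.084, -0.0, -0.0]
wrist_force: [0.3, -0.4, 0.2]
width: 0.3
grasp_force: 0.0
```

```bash
python3 gl.py top8
```

```text
235 [635 640 515 635 577 557 558 558 558 555 556 554 557 556 560 558 560 559
 559 555 552 553 475 223  92 151 212 173 122 110 114 116 300 368 377 374
 378 378 383 381]
240 [526 623 644 648 637 574 555 552 554 557 557 554 551 555 560 556 555 560
 557 557 554 557 557 414 186 124 166 153 120 115 116 105 217 344 408 410
 414 417 415 415]
246 [618 539 626 651 616 637 576 554 558 555 557 557 560 560 560 557 556 554
 555 554 555 557 557 557 558 560 557 390 173 115 117 114  99 295 383 468
 480 439 479 484]
9.9833 [520.93099719 100.47828367 -31.31957138] [-0.23657379  0.03332732 -0.47428618]
```

>>> arm_command(
  targets=[
    {"slide":[-0.1,0.5,0],"rotation":[0,0,0],"fingers":0},
    {"slide":[-0.2,1,0],"rotation":[0,0,0],"fingers":0},
    {"slide":[-0.2,1,0],"rotation":[0,0,0],"fingers":0},
  ],
)

```text
time_s: 10.23
tcp_pos: [520.7, 101.5, -31.3]
orientation: [0.996, 0.084, -0.0, 0.0]
wrist_force: [-0.2, 0.6, 0.2]
width: 0.1
grasp_force: 0.0
```

>>> arm_command(
  targets=[
    {"slide":[-0.1,0.4,0],"rotation":[0,0,0],"fingers":0},
    {"slide":[-0.1,0.8,0],"rotation":[0,0,0],"fingers":0},
    {"slide":[-0.1,0.8,0],"rotation":[0,0,0],"fingers":0},
  ],
)

```text
time_s: 10.48
tcp_pos: [520.9, 102.1, -31.3]
orientation: [0.996, 0.084, 0.0, 0.0]
wrist_force: [-0.2, -3.0, 0.5]
width: -0.2
grasp_force: 1.3
```

```bash
python3 gl.py top9
```

```text
235 [637 640 510 542 556 556 557 559 558 558 557 557 557 557 557 557 558 560
 557 557 554 495 237 106 178 189 153 120 115 110 253 345 374 375 377 378
 378 375 378 380]
240 [524 623 644 518 547 554 555 553 554 556 557 554 553 554 557 555 557 558
 557 558 557 557 417 187 131 149 143 115 116 121 117 310 389 405 413 409
 410 411 416 415]
246 [616 539 624 650 534 549 557 557 557 557 558 558 560 558 557 560 556 556
 555 553 557 558 560 556 561 559 342 142 112 117 112 196 343 471 478 478
 481 484 485 483]
10.5333 [520.85916286 102.14389557 -31.25048843] [ 1.20313742 -3.63767803  0.07977125]
```

The glass is against the stop: −3.6 N, and its edge sits next to the stop line in the image. Next I'll retreat, rise, and go over and down behind the cover.

>>> arm_command(
  targets=[
    {"slide":[1.2,-7,0],"rotation":[0,0,0],"fingers":0},
    {"slide":[2.4,-15,0],"rotation":[0,0,0],"fingers":0},
    {"slide":[2.4,-15,30],"rotation":[0,0,0],"fingers":0},
    {"slide":[0,-10,70],"rotation":[0,0,0],"fingers":0},
    {"slide":[-4,0,105],"rotation":[0,0,0],"fingers":0},
    {"slide":[-8,20,125],"rotation":[0,0,0],"fingers":0},
    {"slide":[-8,50,128],"rotation":[0,0,0],"fingers":0},
    {"slide":[0,51,128],"rotation":[0,0,0],"fingers":0},
    {"slide":[30,56,128],"rotation":[0,0,0],"fingers":0},
    {"slide":[60,61,128],"rotation":[0,0,0],"fingers":0},
    {"slide":[87,65,128],"rotation":[0,0,0],"fingers":0},
    {"slide":[87,65,125],"rotation":[0,0,0],"fingers":0},
    {"slide":[87,65,125],"rotation":[0,0,0],"fingers":0},
  ],
)

```text
time_s: 11.62
tcp_pos: [607.9, 166.4, 92.3]
orientation: [0.996, 0.084, -0.001, 0.0]
wrist_force: [0.7, -0.9, -0.5]
width: -0.3
grasp_force: 0.0
```

>>> arm_command(
  targets=[
    {"slide":[0,0,-30],"rotation":[0,0,0],"fingers":0},
    {"slide":[0,0,-55],"rotation":[0,0,0],"fingers":0},
    {"slide":[0,0,-75],"rotation":[0,0,0],"fingers":0},
    {"slide":[0,0,-84],"rotation":[0,0,0],"fingers":0},
    {"slide":[0,0,-84],"rotation":[0,0,0],"fingers":0},
  ],
)

```text
time_s: 12.03
tcp_pos: [605.7, 166.5, 7.7]
orientation: [0.996, 0.084, -0.002, 0.0]
wrist_force: [0.6, -0.8, -0.7]
width: 0.3
grasp_force: 0.0
```

```bash
python3 - <<'E'
from h import *
im,d=shot('scene','scene10'); i2,_=shot('top','top10')
print(env.read_state()['tcp_pos'],env.read_state()['wrist_force'])
c=np.hstack([cv2.resize(im[150:290,240:380],None,fx=2.85,fy=2.85),cv2.resize(i2[165:305,270:410],None,fx=2.85,fy=2.85)]);cv2.imwrite('pics/c7.png',c)
E
```

```text
[607.75427415 167.10838027  10.50756007] [0.32216919 0.49978396 0.36198165]
```

View pics/c7.png

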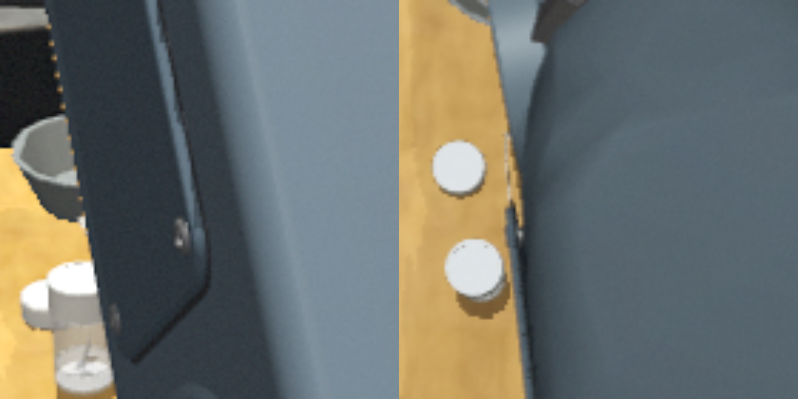

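Both views are blocked by the arm, as expected; the vial and cap haven't moved. I'll sweep the cover forward horizontally at a tip height of about 47 mm.

>>> arm_command(
  targets=[
    {"slide":[-6,-1,0],"rotation":[0,0,0],"fingers":0},
    {"slide":[-12,-2,0],"rotation":[0,0,0],"fingers":0},
    {"slide":[-18,-3,0],"rotation":[0,0,0],"fingers":0},
    {"slide":[-24,-4,0],"rotation":[0,0,0],"fingers":0},
    {"slide":[-30,-5,0],"rotation":[0,0,0],"fingers":0},
    {"slide":[-36,-6,0],"rotation":[0,0,0],"fingers":0},
    {"slide":[-42,-7,0],"rotation":[0,0,0],"fingers":0},
    {"slide":[-48,-8,0],"rotation":[0,0,0],"fingers":0},
    {"slide":[-54,-9,0],"rotation":[0,0,0],"fingers":0},
    {"slide":[-60,-10,0],"rotation":[0,0,0],"fingers":0},
    {"slide":[-66,-11,0],"rotation":[0,0,0],"fingers":0},
    {"slide":[-72,-12,0],"rotation":[0,0,0],"fingers":0},
    {"slide":[-78,-13,0],"rotation":[0,0,0],"fingers":0},
  ],
)

```text
time_s: 13.22
tcp_pos: [529.1, 154.2, 9.7]
orientation: [0.996, 0.084, 0.0, -0.0]
wrist_force: [-0.7, 1.1, -0.9]
width: 0.1
grasp_force: 0.2
```

>>> arm_command(
  targets=[
    {"slide":[-6,-1,0],"rotation":[0,0,0],"fingers":0},
    {"slide":[-12,-2,0],"rotation":[0,0,0],"fingers":0},
    {"slide":[-18,-3,0],"rotation":[0,0,0],"fingers":0},
    {"slide":[-18,-3,0],"rotation":[0,0,0],"fingers":0},
  ],
)

```text
time_s: 13.55
tcp_pos: [510.3, 151.1, 9.6]
orientation: [0.996, 0.084, -0.001, 0.0]
wrist_force: [0.7, 0.8, 0.2]
width: -0.2
grasp_force: 0.0
```

```bash
python3 - <<'E'
from h import *
im,d=shot('scene','scene11'); i2,_=shot('top','top11')
s=env.read_state();print(s['tcp_pos'],s['wrist_force'],s['ft_torque'])
E
```

```text
[511.57421421 151.28765164   9.76413191] [ 1.25410793 -0.94387023  0.16883134] [ 0.01341101 -0.03033464 -0.06781307]
```

>>> arm_command(
  targets=[
    {"slide":[-2.5,-0.4,-3],"rotation":[0,0,0],"fingers":0},
    {"slide":[-5,-0.8,-6.5],"rotation":[0,0,0],"fingers":0},
    {"slide":[-7,-1,-10],"rotation":[0,0,0],"fingers":0},
    {"slide":[-8.5,-1.3,-13.5],"rotation":[0,0,0],"fingers":0},
    {"slide":[-9.5,-1.5,-17],"rotation":[0,0,0],"fingers":0},
    {"slide":[-10.3,-1.7,-20],"rotation":[0,0,0],"fingers":0},
    {"slide":[-10.3,-1.7,-20],"rotation":[0,0,0],"fingers":0},
  ],
)

```text
time_s: 14.23
tcp_pos: [500.8, 149.5, -11.1]
orientation: [0.996, 0.084, -0.001, 0.0]
wrist_force: [0.2, -1.0, 0.4]
width: -0.1
grasp_force: 0.1
```

```bash
python3 - <<'E'
from h import *
im,d=shot('scene','scene12'); i2,d2=shot('top','top12')
s=env.read_state();print(s['tcp_pos'],s['wrist_force'],s['ft_torque'])
cv2.imwrite('pics/c8.png',np.hstack([cv2.resize(im[150:300,200:350],None,fx=2.6,fy=2.6),cv2.resize(i2[165:315,260:410],None,fx=2.6,fy=2.6)]))
E
```

```text
[501.13484764 149.55296295 -10.56580028] [ 0.35607015 -0.2091464   0.50632565] [ 0.03799044  0.08534795 -0.0121235 ]
```

View pics/c8.png

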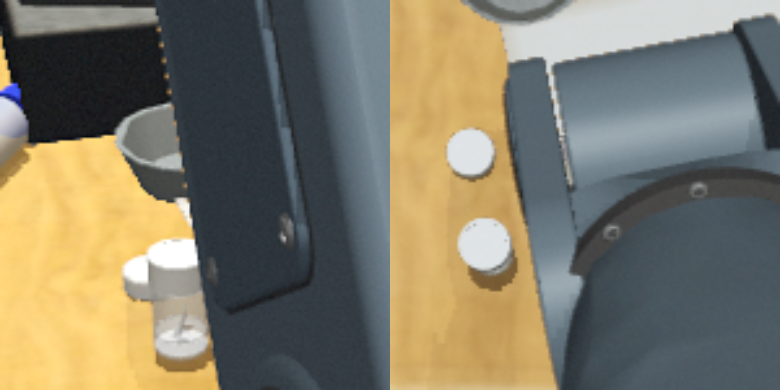

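>>> arm_command(
  targets=[
    {"slide":[-0.7,-0.1,-3],"rotation":[0,0,0],"fingers":0},
    {"slide":[-1.3,-0.2,-6],"rotation":[0,0,0],"fingers":0},
    {"slide":[-1.7,-0.3,-9],"rotation":[0,0,0],"fingers":0},
    {"slide":[-2,-0.3,-11],"rotation":[0,0,0],"fingers":0},
    {"slide":[-2,-0.3,-12.5],"rotation":[0,0,0],"fingers":0},
    {"slide":[-2,-0.3,-12.5],"rotation":[0,0,0],"fingers":0},
  ],
)

```text
time_s: 14.83
tcp_pos: [499.2, 149.3, -23.1]
orientation: [0.996, 0.084, -0.0, 0.0]
wrist_force: [-0.4, 0.1, 0.4]
width: 0.0
grasp_force: 0.1
```

>>> arm_command(
  targets=[
    {"slide":[0,0,-0.5],"rotation":[0,0,0],"fingers":0},
    {"slide":[0,0,-1],"rotation":[0,0,0],"fingers":0},
    {"slide":[0,0,-1],"rotation":[0,0,0],"fingers":0},
  ],
)

```text
time_s: 15.08
tcp_pos: [499.2, 149.3, -23.9]
orientation: [0.996, 0.084, -0.0, 0.0]
wrist_force: [0.2, 0.6, 0.2]
width: -0.2
grasp_force: 0.1
```

>>> arm_command(
  targets=[
    {"slide":[0,0,-0.4],"rotation":[0,0,0],"fingers":0},
    {"slide":[0,0,-0.8],"rotation":[0,0,0],"fingers":0},
    {"slide":[0,0,-0.8],"rotation":[0,0,0],"fingers":0},
  ],
)

```text
time_s: 15.33
tcp_pos: [499.2, 149.3, -24.5]
orientation: [0.996, 0.084, -0.0, 0.0]
wrist_force: [-1.7, -0.9, 3.6]
width: -0.3
grasp_force: 1.9
```

>>> arm_command(
  targets=[
    {"slide":[0,0,-0.3],"rotation":[0,0,0],"fingers":0},
    {"slide":[0,0,-0.6],"rotation":[0,0,0],"fingers":0},
    {"slide":[0,0,-0.6],"rotation":[0,0,0],"fingers":0},
  ],
)

```text
time_s: 15.58
tcp_pos: [499.2, 149.3, -24.8]
orientation: [0.996, 0.084, -0.0, 0.0]
wrist_force: [-3.7, -1.3, 9.9]
width: 0.1
grasp_force: 4.8
```

The contact height of 12.7 mm matches a flat cover. I'll rise straight up, move aside, and check heights with depth.

>>> arm_command(
  targets=[
    {"slide":[0,0,2],"rotation":[0,0,0],"fingers":0},
    {"slide":[0,0,6],"rotation":[0,0,0],"fingers":0},
    {"slide":[0,0,20],"rotation":[0,0,0],"fingers":0},
    {"slide":[0,0,60],"rotation":[0,0,0],"fingers":0},
    {"slide":[0,0,100],"rotation":[0,0,0],"fingers":0},
    {"slide":[0,0,140],"rotation":[0,0,0],"fingers":0},
    {"slide":[-25,-30,160],"rotation":[0,0,0],"fingers":0},
    {"slide":[-50,-60,160],"rotation":[0,0,0],"fingers":0},
    {"slide":[-75,-90,160],"rotation":[0,0,0],"fingers":0},
    {"slide":[-100,-120,160],"rotation":[0,0,0],"fingers":0},
    {"slide":[-125,-150,160],"rotation":[0,0,0],"fingers":0},
    {"slide":[-150,-180,160],"rotation":[0,0,0],"fingers":0},
    {"slide":[-150,-180,160],"rotation":[0,0,0],"fingers":0},
  ],
)

```text
time_s: 16.67
tcp_pos: [345.7, -33.7, 134.7]
orientation: [0.997, 0.082, -0.001, 0.0]
wrist_force: [0.9, 0.5, 0.4]
width: -0.2
grasp_force: 0.0
```

```bash
cat > prof.py <<'E'
from h import *
import sys
w=.163;c,s=np.cos(w),np.sin(w)
im,d=shot('top',sys.argv[1])
d0=np.load('pics/top0.npy'); im0=cv2.imread('pics/top0.png')
for y in (-38,-20,0,20,38):
    o=[]
    for x in range(-54,60,6):
        u,v=proj('top',[501+c*x-s*y,149.8+s*x+c*y,13])[0].round().astype(int)
        z=np.median([at_d('top',a,b,d[b,a])[2] for a in (u-1,u,u+1) for b in (v,) if d[b,a]>0] or [np.nan])
        o.append(f'{x}:{z:.0f}/{im[v,u].sum()}')
    print(y,*o)
for n,(u,v) in dict(vial=(296,258),cap=(291,224),pot=(422,190),twz=(319,266)).items():
    a=im[v-14:v+15,u-14:u+15].astype(int)-im0[v-14:v+15,u-14:u+15]; print(n,np.abs(a).mean().round(1))
print(env.read_state()['time_s'])
E
python3 prof.py top13
```

```text
-38 -54:18/660 -48:18/671 -42:17/668 -36:15/673 -30:14/669 -24:17/668 -18:16/667 -12:14/669 -6:16/667 0:14/667 6:13/669 12:15/667 18:14/667 24:13/665 30:13/666 36:12/667 42:12/642 48:14/473 54:10/499
-20 -54:18/667 -48:19/674 -42:17/668 -36:17/666 -30:15/669 -24:16/669 -18:14/666 -12:15/669 -6:15/667 0:15/668 6:14/667 12:15/678 18:14/681 24:13/678 30:13/680 36:14/671 42:13/438 48:13/506 54:12/465
0 -54:18/667 -48:17/676 -42:17/670 -36:15/669 -30:16/670 -24:15/670 -18:17/670 -12:15/667 -6:15/668 0:14/667 6:13/668 12:14/679 18:13/677 24:14/681 30:12/679 36:13/667 42:12/421 48:13/523 54:10/518
20 -54:18/668 -48:19/671 -42:20/668 -36:17/669 -30:16/672 -24:16/669 -18:13/667 -12:14/667 -6:14/668 0:15/668 6:15/667 12:14/680 18:15/680 24:14/677 30:15/679 36:14/667 42:13/584 48:12/501 54:12/486
38 -54:18/669 -48:17/677 -42:18/672 -36:16/671 -30:16/669 -24:16/670 -18:14/667 -12:15/669 -6:15/666 0:15/670 6:16/668 12:12/669 18:11/668 24:13/666 30:15/664 36:13/666 42:13/549 48:13/503 54:12/502
vial 1.6
cap 0.7
pot 0.7
twz 1.7
16.7167
```

```bash
python3 - <<'E'
from h import *
w=.163;c,s=np.cos(w),np.sin(w)
im,d=shot('top','top14'); X=[];Z=[]
for v in range(205,290):
    for u in range(325,395):
        if d[v,u]>0:
            P=at_d('top',u,v,d[v,u]); q=P[:2]-[501,149.8]; x=c*q[0]+s*q[1]; y=-s*q[0]+c*q[1]
            if abs(y)<38: X.append(x);Z.append(P[2])
X=np.array(X);Z=np.array(Z)
f=lambda a,b:np.polyfit(X[(X>a)&(X<b)],Z[(X>a)&(X<b)],1)
p,t=f(2,44),f(-35,-8); cov,tab=-p[0],-p[0]+t[0]
print('panel',p,'tab',t,'cover',cov,'bend',tab, 'lip z',Z[(X<-42)&(X>-54)].mean())
if cov<.08 and abs(tab)<.12: print(env.hand_in())
E
```

```text
panel [-0.02673644 14.39011411] tab [-0.02249862 14.49032269] cover 0.026736436968776905 bend 0.004237812867862144 lip z 18.220238299053484
the job is handed in; nothing more can be done
None
```

The job is handed in: the plate is in against its stop, and depth shows the cover flat (about 0.03 rad), the tab in line (about 0.00 rad) and its edge held under the lip. The vial, cap, pot and tweezers look unmoved. The reported TCP z was about 37 mm lower than the real fingertips, so I touched the table to calibrate and worked with the corrected height.

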